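# Centre a valve disc on the stage of a vision gauge

### The arm

A 6-joint arm with a two-finger parallel gripper is mounted at the origin on the work surface. World frame = base frame: x ahead of the robot, y to its left, z up, the work surface at z = 0. Lengths are in m, angles in rad, forces in N, time in s.
With the tool pointing down it reaches from about 0.275 to 0.725 m from the base axis. Payload 5.6 kg.
Tool frame: the origin (TCP) lies on the centre line of the jaws, within the pads' length; the fingertips stand 19 mm ahead of it and the grasp point (between the pads) is the TCP; z points along the fingers, x is the direction in which the jaws open and shut, and the axes are right-handed (so a half turn about z gives the same grasp; the last joint's range is limited). The gripper opens to 85 mm and grips with 20 to 120 N. Pads are 22 mm wide; open, the fingers measure 114 mm over their backs; the gripper's body (76 mm by 85 mm) begins 54 mm behind the grasp point. The pads swing forward as they close: fully open they stand 13 mm farther back than shut.
Start: joints at [1.431, 0.255, 0.108, 0, -1.424, -0.285], TCP at [0.227, 0.501, 0.25] pointing down, gripper open.
Joint ranges: [-2.95, 2.95], [-1.21, 1.97], [-1.09, 1.5], [-2.87, 1.71], [-2.94, -0.07], [-3.05, 3.05]. Speed limits (rad/s): [2.57, 2.57, 3.14, 3.14, 3.14, 3.14].

### API

Orientations are given as a 3x3 rotation matrix whose columns are the frame's x, y, z axes.
In Python, from plant import telemetry, read_camera, job gives the robot as it stands.
- The arm moves only by the tool carry_out, never from a script. Its arguments are lists of equal length, an entry for each row: "delta_rot": the turn, a rotation vector about the tool's x, y, z in rad, a list of three; "delta_pos": the shift along the tool's x, y, z in m, a list of three; "grip": the closure in counts, from 0 (fully open) to 255 (shut). In form: {"delta_rot": [[ax, ay, az], ...], "delta_pos": [[dx, dy, dz], ...], "grip": [grip, ...]}. A call has exactly 10 rows; each row is the pose to reach, as a shift and turn from the pose commanded when the call began, along the tool's axes at that moment; what a row does not reach only later rows make up. A row lasts 1/8 s, in which the tool goes at most 62.5 mm and 10.7 degrees, less where a joint would pass 70% of its speed; a pose out of reach is approached as far as the arm can. A call with a gripper value outside its range is refused whole. The fingers move at their own pace and stop on an object; "grip_force" is the grip in N (left out, the last holds). Time passes only in rows, so rows that repeat a pose let the fingers close, or fill a call up. It gives the time, the measured TCP pose, the force and the opening at its end, in the units of the state.
- telemetry.sense(): the state, without advancing time (a new reading comes with each control period).
- read_camera(name): name is "side" or "top" or "wrist"; returns a dict with "img" (420x560x3 uint8, red, green, blue), "range_z" (420x560 float32, m along the optical axis (not along the pixel's ray), 0 where there is no reading), "fx", "fy", "cx", "cy" (pixels), "k1" (the pictures are not rectified: a ray, as slopes to the right and down, at radius r is drawn at 1 + k1 r^2 times it, then the intrinsics apply), "xyz" and "orientation" of the camera in the world. Camera axes: x right, y down, z forward; pixel columns grow to the right and rows downward; lengths in m; the calibration is good to about 2 mm. A picture is of the moment at which its call begins.
- job.finish_job(): hands the job in, once; it reports no verdict.
The state is a dict: "time": time; "q": joint angles; "joint_velocities": joint speeds; "effort": joint torques, N m; "tool_pos": TCP position; "ee_rot": TCP orientation; "contact_force": force on the tool from outside, world axes, zero at the start; "torque": the same for the moment, N m; "finger_gap": finger opening in m.
Only numpy, scipy, OpenCV 4.12 (cv2) and the standard library are available. Lean on these libraries where they do the work, as an engineer would, in place of code of your own. Each camera call takes 0.05 s, during which the arm holds its last target. There are 200 camera calls.

### The job

Load the large hubbed valve disc from the wooden board into the vision gauge: draw the sliding vee stop well back first (it was left set for a smaller part), lay the disc flat on the stage plate under the camera, hub up and pointing from front to back, then slide the stop up until it holds the disc centred and home in the fixed vee. Set the disc down gently, do not touch the camera head, and leave the other castings, the tools and the bottle where they are.

Things in the scene. Friction and masses are not known exactly. Their poses are not given: they have to be found in the camera images.
- valve_disc: the part to measure: bare cast steel disc, 100 mm in diameter, 10 mm thick, with a straight hub bar across its upper face (26 mm wide, 28 mm high, 92 mm long, centred; top 38 mm above the underside; flat parallel sides, both ends alike). About 0.7 kg. Lies hub up on the board. Origin: centre of the underside; x along the hub, z up through the hub
- machine: the vision gauge: white base, 40 mm high, x -145 to +145 mm, y +-120 mm; on it an aluminium stage plate (x -145 to +85, y +-95 mm), flat top 55 mm above the table. Origin on the table straight below the camera axis; x points from front (robot side) to back, y to its left, z up. Round column 30 mm thick (foot 52 mm) at x = +118, y = -92 mm, 480 mm high
- stage_home (a point): point on the top of the stage plate on the camera axis, where the disc's origin must come to rest; axes as machine. Behind it stands a fixed 90-degree vee of two dark bars, 9 mm high, open to the front, both faces 50 mm from this point: a 100 mm disc pushed fully back is centred here
- camera_head: camera head over the stage, fixed to the column by an arm: black ring light 96 mm across and 22 mm high, above it lens (58 mm) and camera box (66 x 66 mm), 162 mm in all. Origin: centre of the ring light's underside, 200 mm above the stage plate. No room for a gripper standing upright over the stage centre: come in from the front, tool tilted 30 to 45 degrees
- slide_stop (a joint): sliding vee stop in front of the fixed vee, running front to back: 0 = innermost, grows as it is drawn to the front, up to 0.085. At 0.045 its two 45-degree shoes (12 mm high) touch a 100 mm disc lying home in the fixed vee; the two vees centre the disc between them. Slides with about 3 N, 10 to 20 N when it pushes the disc home; stays where it is left
- stop_fin (a point): middle of the top edge of the sliding stop's upright grip fin, 30 mm above the stage plate; 86 mm in front of stage_home when the joint is at 0.045. The fin is 12 mm wide (y), 40 mm long (x), clear of the plate by 1 mm; behind it a crossbar 78 mm wide and 12 mm high carries the two shoes, which reach 62 mm behind this point and 57 mm to either side. Axes as machine
- board: wooden board 268 x 287 mm (x, y), top 22 mm above the table, on which four castings stand in a two by two pattern about 125 x 130 mm apart. Origin on the table under its centre
- small_disc: bystander on the board: hubbed disc of the same form but only 72 mm in diameter, 28 mm high in all. Origin: centre of the underside
- blank_disc: bystander on the board: plain disc without hub, 100 mm in diameter, 14 mm high. Origin: centre of the underside
- body_ring: bystander on the board: plain steel ring, 92 mm outside, 68 mm inside, 28 mm high. Origin: centre of the underside
- caliper: bystander: digital caliper 235 mm long lying on the table. Origin: middle, underside
- spanner: bystander: steel spanner 200 mm long lying on the table. Origin: underside
- cleaner: bystander: white bottle, 64 mm in diameter, 190 mm high, standing on the table. Origin: centre of the underside
Mind the look-alikes: they are no part of the job. What is shaped like the valve_disc but blue or orange is not meant.

How it is judged:
On the way, in this order (a step that is already met when the one before it is completed fails the run):
1. the sliding stop is drawn back beyond the disc's place (joint over 0.05) (value of joint slide_stop above 0.05 m), for 0.2 s.
2. the disc lies flat, hub up, on the stage plate in front of the vee (within 40 mm of home) (horizontal distance between valve_disc and stage_home below 0.04 m and z of valve_disc in the frame of stage_home below 0.003 m and angle between valve_disc's own z axis and vertical below 0.05 rad), for 0.2 s.
At the end, for the whole second after the job is handed in: The large hubbed disc lies still, hub up and flat (within 3 degrees) on the stage plate, its centre within 3 mm of the camera axis (home in the fixed vee), its hub within 11 degrees of front-to-back, and the sliding stop at its rim (joint 0.042 to 0.048) (x of valve_disc in the frame of stage_home between -0.003 and 0.003 m and y of valve_disc in the frame of stage_home between -0.003 and 0.003 m and z of valve_disc in the frame of stage_home between -0.003 and 0.003 m and angle between valve_disc's own z axis and vertical below 0.05 rad and angle between the x axis of valve_disc and the x axis of machine, either way round below 0.2 rad and value of joint slide_stop between 0.042 and 0.048 m and linear speed of valve_disc below 0.01 m/s); the robot touches nothing.
It fails at once if the camera head is struck (over 3 N) (contact force between anything else and camera_head above 3 N).
It fails at once if the disc is dropped onto the gauge or knocked about on it (faster than 0.4 m/s within 60 mm of its place) (distance between valve_disc and stage_home below 0.06 m and linear speed of valve_disc above 0.4 m/s).
It fails at once if another casting, a tool or the bottle is moved by more than 25 mm (distance of any of small_disc, blank_disc, body_ring, caliper, spanner, cleaner from where it was at the start of the episode above 0.025 m).
It also fails if it takes over 58 s, if anything falls off the work surface, if the arm or the gripper's body presses on something with over 40 N, if the wrist force passes 120 N, or if a joint passes its speed limit or range.

## Working session

There is one attempt and no reset: what is moved stays moved. The work goes in short steps, Python scripts to look and compute and a tool call to move; the robot and the scene stay as the last step left them, time stands still between calls to the robot, and variables do not carry over. Pictures are saved under pics/ and viewed, about 8 in all and at most 12, crops included, and the job is handed in when it is done.

Besides the shell and the picture viewer there is one more tool, called as a command line: name --argument value ..., lists and objects as JSON in quotes. carry_out: Moves the arm, as the interface text tells. Its arguments: {"type":"object","properties":{"delta_rot":{"type":"array","items":{"type":"array","items":{"type":"number"}}},"delta_pos":{"type":"array","items":{"type":"array","items":{"type":"number"}}},"grip":{"type":"array","items":{"type":"number"}},"grip_force":{"type":"number"}},"required":["delta_rot","delta_pos","grip"]}

```bash
ls; mkdir -p pics
cat > h.py <<'E'
import numpy as np, cv2
from plant import telemetry, read_camera, job
def cam(n):
    c=read_camera(n); c['R']=np.array(c['orientation']).reshape(3,3); c['p']=np.array(c['xyz']); return c
def K(c): return np.array([[c['fx'],0,c['cx']],[0,c['fy'],c['cy']],[0,0,1.]])
def rays(c,uv):
    # radial model: xd = x(1+k1 r^2)
    d=np.array([c['k1'],0,0,0,0.])
    n=cv2.undistortPoints(np.asarray(uv,float).reshape(-1,1,2),K(c),d).reshape(-1,2)
    return np.c_[n,np.ones(len(n))]
def plane(c,uv,z):
    r=rays(c,uv)@c['R'].T
    return c['p']+r*((z-c['p'][2])/r[:,2])[:,None]
def cloud(c):
    h,w=c['range_z'].shape
    v,u=np.mgrid[:h,:w]
    r=rays(c,np.c_[u.ravel(),v.ravel()])*c['range_z'].reshape(-1,1)
    return (r@c['R'].T+c['p']).reshape(h,w,3)
def project(c,P):
    Rc=c['R'].T; 
    return cv2.projectPoints(np.asarray(P,float).reshape(-1,1,3),cv2.Rodrigues(Rc)[0],-Rc@c['p'],K(c),np.array([c['k1'],0,0,0,0.]))[0].reshape(-1,2)
def save(n,img,s=1):
    cv2.imwrite('pics/'+n+'.png',cv2.cvtColor(cv2.resize(img,None,fx=s,fy=s),cv2.COLOR_RGB2BGR))
E
python3 - <<'E'
from h import *
s=telemetry.sense(); print(s)
a=cam('top');b=cam('side')
for c in (a,b): print(c['p'],c['R'].round(3).tolist(),c['fx'],c['k1'])
save('top',a['img']); save('side',b['img'])
np.savez('t.npz',**{k:a[k] for k in a});
E
```

```text
pics
{'time': 0.0, 'q': array([ 1.43055317e+00,  2.55722390e-01,  1.07003681e-01, -4.94849105e-04,
       -1.42389315e+00, -2.84576350e-01]), 'joint_velocities': array([ 0.00027297,  0.00123236, -0.00121353,  0.00019744, -0.00101739,
       -0.00159078]), 'effort': array([ 8.73960798e-04, -3.86624694e+01,  2.37940550e+01,  5.36492586e+00,
       -6.17397149e-03, -1.79357755e-05]), 'tool_pos': array([0.22644676, 0.50071214, 0.24940533]), 'ee_rot': array([[-4.12222044e-01, -9.11083114e-01, -7.38491977e-04],
       [-9.11081474e-01,  4.12222704e-01, -1.72925770e-03],
       [ 1.87992065e-03, -4.00117846e-05, -9.99998232e-01]]), 'contact_force': array([0.85393336, 0.48799058, 0.48227601]), 'torque': array([-0.03238375, -0.02942706, -0.01804285]), 'finger_gap': 0.08535319372910843}
[ 0.39005619 -0.0125354   1.52490089] [[0.017, -0.998, 0.058], [-1.0, -0.016, 0.01], [-0.009, -0.058, -0.998]] 437.1486298546208 0.002472932466613551
[ 0.11795049 -1.57714692  1.06166073] [[0.976, -0.09, 0.199], [-0.218, -0.469, 0.856], [0.016, -0.879, -0.477]] 524.3727093203258 -0.04621224856018109
```

View pics/top.png

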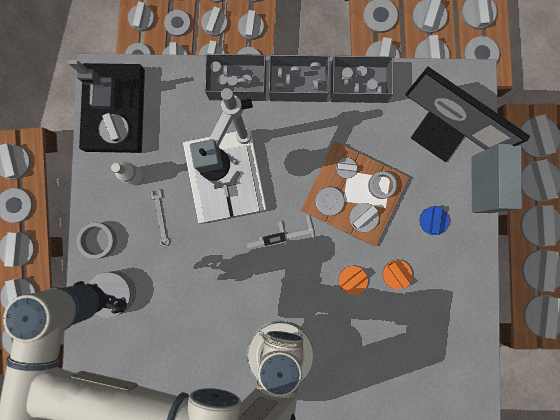

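View pics/side.png

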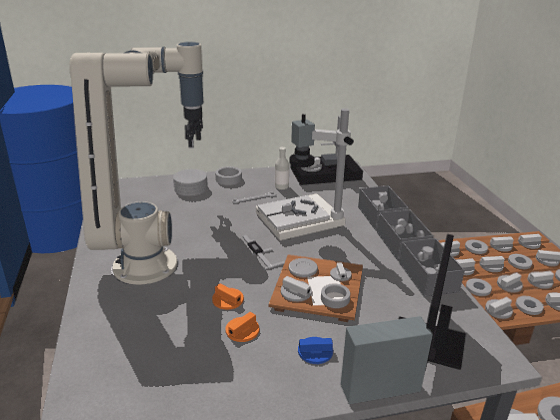

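Top view: the candidates for the disc are the large bare hubbed disc at (364,217) on the board, the small hubbed disc (347,167), the blank (330,201), the ring (382,184), the blue one (434,220), the orange ones (353,279) and (398,274), and another on a black gauge (113,126). I choose (364,217). The gauge is at about (225,180).

Run:
```python
from h import *
c=cam('top'); I=c['img']; P=cloud(c)
a=cv2.resize(I[125:230,170:280],None,fx=5,fy=5,interpolation=cv2.INTER_CUBIC)[:, :400*2]
b=cv2.resize(I[135:250,300:415],None,fx=4,fy=4,interpolation=cv2.INTER_CUBIC)
a=cv2.resize(a,(440,420)); b=cv2.resize(b,(360,360)); o=np.zeros((420,800,3),np.uint8);o[:,:440]=a;o[:360,440:]=b
save('crop',o)
# board items by height
R=np.zeros(I.shape[:2],bool);R[140:250,300:415]=1
def st(m,n):
    k,l,s,ce=cv2.connectedComponentsWithStats(m.astype(np.uint8))
    for i in range(1,k):
        if s[i,4]>15:
            q=P[l==i]; r=cv2.minAreaRect(q[:,:2].astype(np.float32)*1000)
            print(n,ce[i].round(0),s[i,4],'med',q.mean(0).round(4),'rect',np.round(r[0],1),np.round(r[1],1),round(r[2],1))
z=P[...,2]
st(R&(z>.028),'obj'); st(R&(z>.045),'hub'); st(R&(z>.014),'board')
M=np.zeros(I.shape[:2],bool);M[120:235,170:282]=1
st(M&(z>.03)&(z<.07),'mach'); st(M&(z>.05)&(z<.058),'plate'); st(M&(z>.06)&(z<.075),'low');st(M&(z>.076)&(z<.095),'fin');st(M&(z>.3)&(z<.45),'head')
```

```text
obj [346. 168.] 278 med [ 0.6436 -0.2152  0.0447] rect [ 541.2 -116.5] [ 68.2 361.8] 45.9
obj [382. 185.] 340 med [ 0.5849 -0.3352  0.0592] rect [ 485.  -209.5] [ 94.8 427. ] 38.2
obj [329. 201.] 665 med [ 0.5289 -0.1593  0.0467] rect [493.5 -96.3] [100.9 246.3] 28.7
obj [364. 217.] 603 med [ 0.4755 -0.2759  0.0474] rect [ 461. -166.] [ 98.8 323.4] 7.8
hub [346. 167.] 106 med [ 0.6461 -0.2156  0.0501] rect [ 646.1 -215.9] [64.2 20.9] 84.7
hub [383. 184.] 243 med [ 0.5846 -0.3345  0.0681] rect [ 491.8 -200.6] [ 90.1 424.8] 34.8
hub [365. 217.] 222 med [ 0.4757 -0.2769  0.059 ] rect [ 476.1 -277.9] [26.3 92.1] 41.8
board [355. 193.] 6387 med [ 0.5571 -0.2461  0.0351] rect [ 505.7 -223.4] [287.8 387.8] 65.0
mach [228. 182.] 4324 med [0.5876 0.1863 0.0504] rect [611.6 201.8] [291.  240.6] 12.4
plate [229. 190.] 2027 med [0.5604 0.1807 0.0543] rect [582.7 195. ] [230.1 190.1] 12.4
low [244. 137.] 93 med [0.7395 0.1327 0.0687] rect [741.3 135.1] [39.7 50.3] 17.8
low [232. 160.] 35 med [0.661  0.171  0.0639] rect [664.  174.9] [44.2 17. ] 58.6
low [226. 181.] 168 med [0.5869 0.192  0.067 ] rect [587.9 195.9] [ 45.1 109.9] 16.4
fin [226. 191.] 46 med [0.5538 0.1885 0.0844] rect [554.  188.4] [38.5 11.7] 12.1
head [209. 149.] 1142 med [0.6251 0.1885 0.4021] rect [645.6 193.8] [ 81.5 152.1] 78.9
```

View pics/crop.png

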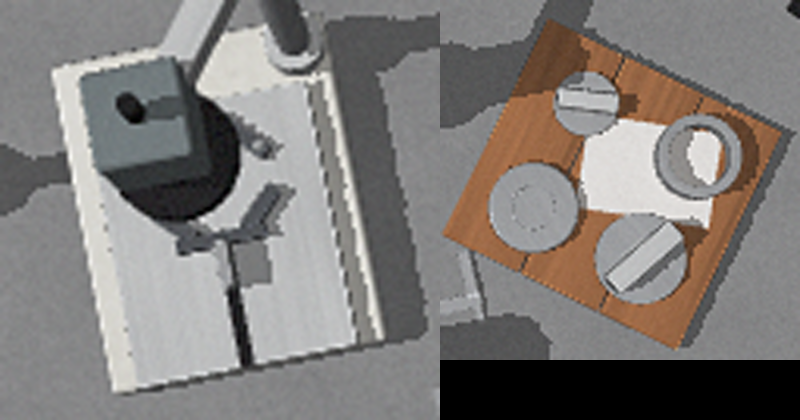

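The crop confirms it: the large hubbed bare disc is at crop (640,258), and the fin of the stop is at crop (255,265) with its bars under the ring light. The machine sits at yaw 12.4° with its origin at about (0.612, 0.202). The joint is now at about 0.018.

```bash
cat >> h.py <<'E'
from scipy.spatial.transform import Rotation as Ro
MO=np.array([.6117,.202,0]); MY=np.radians(12.4)
def mach(x,y,z): return MO+Ro.from_euler('z',MY).apply([x,y,z])
def tilt(yaw,deg):
    t=np.radians(deg); f=np.array([np.cos(yaw),np.sin(yaw),0]); z=f*np.sin(t)-np.array([0,0,np.cos(t)])
    x=np.array([np.sin(yaw),-np.cos(yaw),0]); return np.c_[x,np.cross(z,x),z]
def delta(p,R,s=None):
    s=s or telemetry.sense(); R0=s['ee_rot']
    print('now',s['tool_pos'].round(4),'F',s['contact_force'].round(1),'gap',round(s['finger_gap'],4),'t',round(s['time'],2),'q',s['q'].round(2))
    print('dpos',(R0.T@(p-s['tool_pos'])).round(4).tolist(),'drot',Ro.from_matrix(R0.T@R).as_rotvec().round(4).tolist())
E
python3 - <<'E'
from h import *
R=tilt(MY,40); g=mach(-.064,-.0005,.083); print(R.round(3),g)
delta(g-.12*R[:,2],R)
E
```

```text
[[ 0.215 -0.748  0.628]
 [-0.977 -0.164  0.138]
 [ 0.    -0.643 -0.766]] [0.54930034 0.1877686  0.083     ]
now [0.2265 0.5008 0.2496] F [ 0.4  0.1 -0.6] gap 0.0854 t 0.15 q [ 1.43  0.26  0.11 -0.   -1.42 -0.28]
dpos [0.1982, -0.3613, 0.075] drot [0.6741, -0.225, -0.6142]
```

carry_out --delta_pos '[[0.02, -0.036, 0.0075], [0.04, -0.072, 0.015], [0.06, -0.108, 0.0225], [0.08, -0.144, 0.03], [0.1, -0.18, 0.0375], [0.12, -0.217, 0.045], [0.14, -0.253, 0.0525], [0.16, -0.289, 0.06], [0.18, -0.325, 0.0675], [0.198, -0.361, 0.075]]' --delta_rot '[[0.067, -0.0225, -0.061], [0.135, -0.045, -0.123], [0.202, -0.0675, -0.184], [0.27, -0.09, -0.246], [0.337, -0.1125, -0.307], [0.404, -0.135, -0.369], [0.472, -0.1575, -0.43], [0.54, -0.18, -0.491], [0.607, -0.2025, -0.553], [0.674, -0.225, -0.614]]' --grip '[0, 0, 50, 100, 100, 100, 100, 100, 100, 100]' --grip_force 40

```text
time: 1.4
tool_pos: [0.4712, 0.1897, 0.193]
ee_rot: [[0.174, -0.759, 0.627], [-0.985, -0.124, 0.123], [-0.016, -0.639, -0.769]]
contact_force: [1.7, 1.1, 3.4]
finger_gap: 0.0516
```

Run:
```python
from h import *
R=tilt(MY,40); g=mach(-.064,-.0005,.083)
delta(g,R)
w=cam('wrist');s=cam('side')
o=np.hstack([cv2.resize(w['img'],(400,300)),cv2.resize(s['img'][80:290,200:480],(400,300))]); save('pre',o)
P=cloud(w); z=P[...,2]; 
m=(z>.079)&(z<.09)
k,l,st,ce=cv2.connectedComponentsWithStats(m.astype(np.uint8))
for i in range(1,k):
    if st[i,4]>100:
        q=P[l==i]; print(ce[i].round(),st[i,4],q.mean(0).round(4),Ro.from_euler('z',-MY).apply(q.mean(0)-MO).round(4),cv2.minAreaRect(q[:,:2].astype(np.float32)*1000))
```

```text
now [0.4712 0.1897 0.193 ] F [1.7 1.1 3.4] gap 0.0516 t 1.4 q [ 0.64 -0.16 -1.02  1.34 -0.29 -0.14]
dpos [0.0172, 0.0112, 0.1334] drot [0.0047, -0.0144, -0.0416]
[ 4. 12.] 196 [0.7404 0.5574 0.0839] [0.202  0.3194 0.0839] ((743.5037841796875, 558.7638549804688), (46.93901443481445, 5.298828125), 17.796680450439453)
[374.  51.] 264 [0.7351 0.1414 0.0844] [ 0.1075 -0.0857  0.0844] ((737.390869140625, 140.3396453857422), (29.342918395996094, 15.174620628356934), 85.66352844238281)
[  3. 102.] 166 [0.6191 0.49   0.083 ] [0.0691 0.2797 0.083 ] ((621.0696411132812, 492.04388427734375), (36.283329010009766, 6.527337074279785), 26.107200622558594)
[296. 214.] 727 [0.5519 0.1909 0.0837] [-0.0607  0.002   0.0837] ((553.084716796875, 191.060791015625), (39.92433166503906, 12.012105941772461), 12.46811294555664)
```

View pics/pre.png

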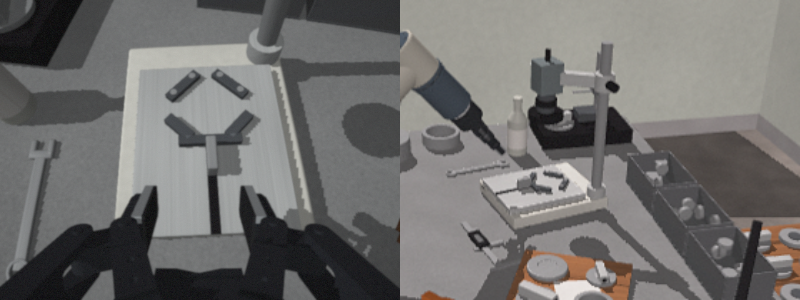

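Joint 3 is near its limit at 40° of tilt (the wrist view shows the fin at about (296,214) with nothing in the way). I'll fit a quick kinematic model from the readings so I can choose tilts within the joint ranges.

```bash
cat > kin.py <<'E'
from h import *
from scipy.optimize import least_squares
LO=np.array([-2.95,-1.21,-1.09,-2.87,-2.94,-3.05]);HI=np.array([2.95,1.97,1.5,1.71,-.07,3.05])
def fk(q,a):
    h,a2,d4,off,L,a3=a
    r=Ro.from_euler
    R1=r('z',q[0]); R2=R1*r('y',q[1]); R3=R1*r('y',-q[2])   # forearm absolute pitch: q3>0 up
    p=np.array([0,0,h])+R2.apply([0,0,a2])+R3.apply([d4,0,a3])
    R4=R3*r('x',-q[3]); R5=R4*r('y',-q[4]); p=p+R5.apply([0,-off,0])
    # at q5=0 tool z along forearm x
    R6=R5*r('x',-q[5])
    z0=R6.as_matrix()
    M=np.c_[-z0[:,1]*0+z0[:,1],z0[:,2]*-1,-z0[:,0]]
    return p+L*z0[:,0],np.c_[-z0[:,1]*-1,z0[:,2],z0[:,0]]
A0=[.185,.41,.43,.154,.378,0]
E
python3 - <<'E'
from kin import *
s=telemetry.sense()
for q,p,R in [(s['q'],s['tool_pos'],s['ee_rot']),([1.43055,.25572,.107,-.0005,-1.42389,-.28458],[.22645,.5007,.2494],[[-.412,-.911,0],[-.911,.412,0],[0,0,-1]])]:
    P,M=fk(q,A0); print(P.round(3),np.round(p,3)); print(M.round(3),'\n',np.round(R,3))
E
```

```text
[ 0.454  0.159 -0.017] [0.474 0.186 0.194]
[[-0.833 -0.168  0.527]
 [-0.173  0.984  0.041]
 [-0.526 -0.057 -0.849]] 
 [[ 0.166 -0.759  0.63 ]
 [-0.986 -0.118  0.117]
 [-0.015 -0.64  -0.768]]
[0.24  0.599 0.262] [0.226 0.501 0.249]
[[-0.912  0.408  0.035]
 [ 0.403  0.881  0.249]
 [ 0.071  0.241 -0.968]] 
 [[-0.412 -0.911  0.   ]
 [-0.911  0.412  0.   ]
 [ 0.     0.    -1.   ]]
```

```bash
cat > kin.py <<'E'
from h import *
from scipy.optimize import least_squares
LO=np.array([-2.95,-1.21,-1.09,-2.87,-2.94,-3.05]);HI=np.array([2.95,1.97,1.5,1.71,-.07,3.05])
S4=S6=1; AZ=0
def fk(q,a,s4=None,s6=None,az=None):
    s4=S4 if s4 is None else s4; s6=S6 if s6 is None else s6; az=AZ if az is None else az
    h,a2,d4,off,L,a3=a; r=Ro.from_euler
    R1=r('z',q[0]); R2=R1*r('y',q[1]); R3=R2*r('y',-q[2])
    p=np.array([0,0,h])+R2.apply([0,0,a2])+R3.apply([d4,0,a3])
    R5=R3*r('x',s4*q[3])*r('y',-q[4]); p=p+R5.apply([0,-off,0])
    R6=R5*r('x',s6*q[5]+az); m=R6.as_matrix()
    return p+L*m[:,0],np.c_[m[:,1],m[:,2],m[:,0]]
E
python3 - <<'E'
from kin import *
s=telemetry.sense()
D=[(s['q'],s['tool_pos'],s['ee_rot']),(np.array([1.43055,.25572,.107,-.0005,-1.42389,-.28458]),np.array([.22645,.5007,.2494]),np.array([[-.412,-.911,0],[-.911,.412,0],[0,0,-1]]))]
for s4 in(1,-1):
  for s6 in (1,-1):
    for az in np.arange(4)*np.pi/2:
      e=[np.linalg.norm(fk(q,[.2,.4,.4,.15,.3,0],s4,s6,az)[1]-R) for q,p,R in D]
      if max(e)<.3:
        f=lambda a:np.concatenate([fk(q,a,s4,s6,az)[0]-p for q,p,R in D])
        r=least_squares(f,[.185,.41,.43,.15,.37,0]); print(s4,s6,az,np.round(e,3),r.x.round(4).tolist(),abs(r.fun).max())
E
```

```text
-1 -1 4.71238898038469 [0.    0.003] [0.1482, 0.5207, 0.4008, 0.1544, 0.3431, -0.0] 9.892452967896759e-10
```

```bash
cat >> kin.py <<'E'
S4=S6=-1; AZ=4.71238898038469
A=[0.1482, 0.5207, 0.4008, 0.1544, 0.3431, 0.]
def ik(p,R,q0):
    f=lambda q:(lambda P,M:np.r_[(P-p)*5,Ro.from_matrix(M.T@R).as_rotvec()])(*fk(q,A))
    r=least_squares(f,np.clip(q0,LO+.01,HI-.01),bounds=(LO,HI)); return r.x,abs(r.fun).max()
E
python3 - <<'E'
from kin import *
s=telemetry.sense(); q0=np.array([.6,0,-.6,.8,-.7,.3])
HY=np.radians(-48.2); d=np.array([.4758,-.2772,0])
for T in (15,20,25,30,35,40):
    W={'fin':(mach(-.064,0,.083),MY),'finup':(mach(-.064,0,.083),MY),'finback':(mach(-.126,0,.083),MY),'finend':(mach(-.09,0,.083),MY),'home':(mach(-.005,0,.092),MY),'disc':(d+[0,0,.058],HY)}
    for k,(p,y) in W.items():
        R=tilt(y,T)
        if k=='finup': p=p-.12*R[:,2]
        q,e=min((ik(p,R,g) for g in (q0,np.array([-.2,.2,-.3,.5,-1,.8]),np.array([.5,.2,-.3,-.3,-1.2,.8]))),key=lambda t:t[1]); print(T,k,q.round(2),round(e,4))
E
```

```text
15 fin [ 0.66  0.28 -0.42  0.19 -0.65  0.99] 0.0
15 finup [ 0.7   0.11 -0.29  0.15 -0.94  1.02] 0.0
15 finback [ 0.73  0.17 -0.58  0.22 -0.61  0.89] 0.0
15 finend [ 0.69  0.23 -0.49  0.2  -0.63  0.95] 0.0
15 home [ 0.62  0.37 -0.24  0.15 -0.72  1.07] 0.0
15 disc [-0.15  0.26 -0.56  0.31 -0.57  0.63] 0.0
20 fin [ 0.68  0.24 -0.55  0.33 -0.49  0.84] 0.0
20 finup [ 0.73  0.04 -0.43  0.24 -0.81  0.91] 0.0
20 finback [ 0.74  0.13 -0.72  0.4  -0.45  0.71] 0.0
20 finend [ 0.7   0.19 -0.62  0.36 -0.47  0.79] 0.0
20 home [ 0.63  0.33 -0.37  0.26 -0.57  0.96] 0.0
20 disc [-0.15  0.23 -0.71  0.57 -0.42  0.37] 0.0
25 fin [ 0.65  0.2  -0.72  0.64 -0.3   0.55] 0.0
25 finup [ 0.77 -0.02 -0.58  0.37 -0.67  0.77] 0.0
25 finback [ 0.68  0.09 -0.9   0.79 -0.27  0.36] 0.0
25 finend [ 0.67  0.15 -0.8   0.71 -0.29  0.47] 0.0
25 home [ 0.63  0.29 -0.52  0.46 -0.39  0.76] 0.0
25 disc [-0.26  0.19 -0.9   1.14 -0.26 -0.09] 0.0
30 fin [ 0.35  0.17 -0.9   1.67 -0.07 -0.21] 0.013
30 finup [ 0.78 -0.08 -0.75  0.57 -0.52  0.56] 0.0
30 finback [ 0.35  0.06 -1.02  1.71 -0.07 -0.26] 0.0217
30 finend [ 0.34  0.13 -0.95  1.71 -0.07 -0.24] 0.0167
30 home [ 0.48  0.25 -0.76  1.19 -0.14  0.15] 0.0
30 disc [-0.44  0.18 -0.96  1.71 -0.2  -0.5 ] 0.0241
35 fin [ 0.35  0.16 -0.9   1.71 -0.09 -0.25] 0.0863
35 finup [ 0.72 -0.12 -0.92  0.93 -0.35  0.25] 0.0
35 finback [ 0.37  0.05 -1.02  1.71 -0.1  -0.28] 0.0924
35 finend [ 0.36  0.12 -0.95  1.71 -0.09 -0.26] 0.0902
35 home [ 0.32  0.24 -0.79  1.71 -0.07 -0.23] 0.0592
35 disc [-0.4   0.18 -0.96  1.71 -0.26 -0.54] 0.0823
40 fin [ 0.37  0.16 -0.9   1.71 -0.12 -0.27] 0.1588
40 finup [ 0.38 -0.15 -1.06  1.71 -0.11 -0.26] 0.0128
40 finback [ 0.4   0.04 -1.03  1.71 -0.15 -0.31] 0.1613
40 finend [ 0.38  0.11 -0.95  1.71 -0.13 -0.29] 0.1614
40 home [ 0.34  0.24 -0.79  1.71 -0.1  -0.25] 0.1342
40 disc [-0.36  0.18 -0.97  1.71 -0.33 -0.58] 0.1355
```

Run:
```python
from kin import *
rng=np.random.default_rng(0)
HY=np.radians(-48.2); d=np.array([.4758,-.2772,0])
W={'fin':(mach(-.064,0,.083),MY),'finback':(mach(-.126,0,.083),MY),'finend':(mach(-.09,0,.083),MY),'home':(mach(-.005,0,.092),MY),'disc':(d+[0,0,.058],HY),'discR':(d+[0,0,.058],HY+np.pi)}
for T in (30,35,40):
    for k,(p,y) in W.items():
        R=tilt(y,T); S=[]
        for f in (R,R@np.diag([-1,-1,1])):
          for _ in range(14):
            q,e=ik(p,f,rng.uniform(np.maximum(LO,[-1,-.3,-1,-9,-9,-9]),np.minimum(HI,[1.5,.9,.6,9,9,9])))
            if e<1e-4 and not any(abs(q-o).max()<.05 for o in S): S.append(q)
        for q in S: print(T,k,q.round(2))
```

```text
30 home [ 0.48  0.25 -0.76  1.19 -0.14  0.15]
30 home [ 0.48  0.25 -0.76  1.19 -0.14 -2.99]
30 discR [-0.39  0.72  0.32 -0.22 -1.65 -1.99]
30 discR [-0.39  0.72  0.32 -0.22 -1.65  1.15]
35 discR [-0.41  0.78  0.41 -0.25 -1.76 -1.98]
35 discR [-0.41  0.78  0.41 -0.25 -1.76  1.16]
40 discR [-0.42  0.84  0.49 -0.28 -1.87 -1.98]
40 discR [-0.42  0.84  0.49 -0.28 -1.87  1.16]
```

Run:
```python
from kin import *
R=tilt(MY,20); g=mach(-.062,.001,.084)
delta(g-.07*R[:,2],R)
HY=np.radians(-48.2); d=np.array([.4758,-.2772,0])
q0=np.array([-.2,.2,-.7,.8,-.4,.2])
for T in (22,25,27):
  R=tilt(HY,T);f=np.array([np.cos(HY),np.sin(HY),0])
  for up in (0,.05,.1): q,e=ik(d-.01*f+[0,0,.058+up],R,q0); print(T,'disc',up,q.round(2),round(e,4))
  R=tilt(MY,T)
  for up in (0,.04): q,e=ik(mach(-.035,0,.093+up),R,q0); print(T,'home',up,q.round(2),round(e,4))
  for x in (-.12,-.2): q,e=ik(mach(x,0,.133),R,q0); print(T,'homeback',q.round(2),round(e,4))
```

```text
now [0.4738 0.1863 0.1943] F [ 0.6 -1.2  0. ] gap 0.0521 t 1.5 q [ 0.64 -0.16 -1.01  1.33 -0.29 -0.13]
dpos [0.0114, -0.012, 0.0678] drot [-0.3461, -0.0123, -0.0509]
22 disc 0 [-0.16  0.2  -0.81  0.76 -0.35  0.19] 0.0
22 disc 0.05 [-0.1   0.13 -0.68  0.53 -0.53  0.41] 0.0
22 disc 0.1 [-0.08  0.07 -0.57  0.42 -0.68  0.52] 0.0
22 home 0 [ 0.66  0.26 -0.51  0.36 -0.48  0.84] 0.0
22 home 0.04 [ 0.67  0.22 -0.43  0.29 -0.6   0.91] 0.0
22 homeback [ 0.75  0.06 -0.65  0.37 -0.56  0.75] 0.0
22 homeback [ 0.88 -0.11 -0.83  0.43 -0.59  0.58] 0.0
25 disc 0 [-0.26  0.18 -0.92  1.16 -0.26 -0.12] 0.0
25 disc 0.05 [-0.12  0.11 -0.77  0.71 -0.45  0.24] 0.0
25 disc 0.1 [-0.08  0.05 -0.65  0.53 -0.61  0.4 ] 0.0
25 home 0 [ 0.65  0.24 -0.61  0.52 -0.37  0.68] 0.0
25 home 0.04 [ 0.67  0.19 -0.51  0.4  -0.5   0.8 ] 0.0
25 homeback [ 0.75  0.03 -0.73  0.49 -0.48  0.63] 0.0
25 homeback [ 0.88 -0.14 -0.91  0.56 -0.52  0.46] 0.0
27 disc 0 [-0.38  0.17 -0.97  1.53 -0.2  -0.37] 0.0
27 disc 0.05 [-0.14  0.1  -0.84  0.86 -0.39  0.1 ] 0.0
27 disc 0.1 [-0.08  0.04 -0.71  0.63 -0.56  0.31] 0.0
27 home 0 [ 0.62  0.22 -0.69  0.7  -0.28  0.52] 0.0
27 home 0.04 [ 0.67  0.18 -0.58  0.49 -0.43  0.71] 0.0
27 homeback [ 0.74  0.02 -0.79  0.61 -0.41  0.52] 0.0
27 homeback [ 0.87 -0.15 -0.96  0.66 -0.47  0.36] 0.0
```

carry_out --delta_pos '[[0.002, -0.002, 0.012], [0.004, -0.004, 0.024], [0.006, -0.006, 0.036], [0.008, -0.008, 0.048], [0.01, -0.01, 0.058], [0.0114, -0.012, 0.068], [0.0114, -0.012, 0.068], [0.0114, -0.012, 0.068], [0.0114, -0.012, 0.068], [0.0114, -0.012, 0.068]]' --delta_rot '[[-0.058, -0.002, -0.0085], [-0.115, -0.004, -0.017], [-0.173, -0.006, -0.0255], [-0.231, -0.008, -0.034], [-0.288, -0.01, -0.0425], [-0.346, -0.0123, -0.051], [-0.346, -0.0123, -0.051], [-0.346, -0.0123, -0.051], [-0.346, -0.0123, -0.051], [-0.346, -0.0123, -0.051]]' --grip '[130, 130, 130, 130, 130, 130, 130, 130, 130, 130]'

```text
time: 2.75
tool_pos: [0.5258, 0.1899, 0.1502]
ee_rot: [[0.222, -0.916, 0.333], [-0.975, -0.208, 0.078], [-0.003, -0.342, -0.94]]
contact_force: [-0.1, 0.3, 0.4]
finger_gap: 0.0418
```

Run:
```python
from kin import *
R=tilt(MY,20); g=mach(-.062,.001,.084)
delta(g,R); s=telemetry.sense(); P,M=fk(s['q'],A); print('model err',(P-s['tool_pos']).round(4),abs(M-s['ee_rot']).max())
```

```text
now [0.5258 0.1899 0.1502] F [-0.1  0.3  0.4] gap 0.0418 t 2.75 q [ 0.72  0.12 -0.48  0.26 -0.68  0.9 ]
dpos [0.006, -0.0003, 0.0706] drot [-0.0002, 0.0051, 0.0066]
model err [ 0.  0. -0.] 3.0531133177191805e-16
```

carry_out --delta_pos '[[0.006, 0, 0.015], [0.006, 0, 0.03], [0.006, 0, 0.045], [0.006, 0, 0.058], [0.006, 0, 0.0705], [0.006, 0, 0.0705], [0.006, 0, 0.0705], [0.006, 0, 0.0705], [0.006, 0, 0.0705], [0.006, 0, 0.0705]]' --delta_rot '[[0, 0.005, 0.006], [0, 0.005, 0.006], [0, 0.005, 0.006], [0, 0.005, 0.006], [0, 0.005, 0.006], [0, 0.005, 0.006], [0, 0.005, 0.006], [0, 0.005, 0.006], [0, 0.005, 0.006], [0, 0.005, 0.006]]' --grip '[130, 130, 130, 130, 130, 130, 250, 250, 250, 250]'

```text
time: 4.0
tool_pos: [0.5517, 0.1904, 0.0847]
ee_rot: [[0.216, -0.917, 0.336], [-0.976, -0.202, 0.075], [-0.001, -0.344, -0.939]]
contact_force: [-2.7, 4.6, 1.2]
finger_gap: 0.0115
```

Run:
```python
from kin import *
delta(mach(-.124,.001,.084),tilt(MY,20))
```

```text
now [0.5517 0.1904 0.0847] F [-2.7  4.6  1.2] gap 0.0115 t 4.0 q [ 0.68  0.24 -0.54  0.33 -0.49  0.84]
dpos [0.0005, 0.0593, -0.021] drot [-0.0021, 0.0011, 0.0007]
```

carry_out --delta_pos '[[0, 0.007, -0.0025], [0, 0.014, -0.005], [0, 0.0215, -0.0077], [0, 0.029, -0.0104], [0, 0.0365, -0.0131], [0, 0.044, -0.0158], [0, 0.0515, -0.0184], [0, 0.0585, -0.0209], [0, 0.0585, -0.0209], [0, 0.0585, -0.0209]]' --delta_rot '[[0, 0, 0], [0, 0, 0], [0, 0, 0], [0, 0, 0], [0, 0, 0], [0, 0, 0], [0, 0, 0], [0, 0, 0], [0, 0, 0], [0, 0, 0]]' --grip '[250, 250, 250, 250, 250, 250, 250, 250, 250, 250]'

```text
time: 5.25
tool_pos: [0.4908, 0.1769, 0.0846]
ee_rot: [[0.216, -0.917, 0.336], [-0.976, -0.202, 0.075], [-0.001, -0.344, -0.939]]
contact_force: [-3.0, 5.0, 6.7]
finger_gap: 0.011
```

Run:
```python
from kin import *
delta(mach(-.124,.001,.084),tilt(MY,20))
HY=np.radians(-48.2); f=np.array([np.cos(HY),np.sin(HY),0]); d=np.array([.4758,-.2772,0])-.01*f
R=tilt(HY,23); delta(d+[0,0,.058]-.1*R[:,2],R)
```

```text
now [0.4908 0.1769 0.0846] F [-3.   5.   6.7] gap 0.011 t 5.25 q [ 0.74  0.13 -0.71  0.4  -0.46  0.71]
dpos [0.0004, 0.0007, 0.0004] drot [-0.0024, 0.0011, 0.0007]
now [0.4908 0.1769 0.0846] F [-3.   5.   6.7] gap 0.011 t 5.25 q [ 0.74  0.13 -0.71  0.4  -0.46  0.71]
dpos [0.3973, 0.1057, -0.1088] drot [0.0456, 0.3899, 0.9844]
```

carry_out --delta_pos '[[0, 0, 0], [0, 0, 0], [0, 0, 0], [0, 0, -0.02], [0, 0, -0.05], [0, 0, -0.08], [0, 0, -0.1], [0, 0, -0.12], [0, 0, -0.12], [0, 0, -0.12]]' --delta_rot '[[0, 0, 0], [0, 0, 0], [0, 0, 0], [0, 0, 0], [0, 0, 0], [0, 0, 0], [0, 0, 0], [0, 0, 0], [0, 0, 0], [0, 0, 0]]' --grip '[130, 130, 130, 130, 130, 130, 60, 60, 60, 60]'

```text
time: 6.5
tool_pos: [0.4502, 0.167, 0.1954]
ee_rot: [[0.215, -0.918, 0.333], [-0.977, -0.202, 0.072], [0.001, -0.341, -0.94]]
contact_force: [-0.1, 0.7, -0.3]
finger_gap: 0.0654
```

Run:
```python
from kin import *
c=cam('top');P=cloud(c);z=P[...,2]
M=np.zeros(z.shape,bool);M[150:215,200:260]=1
for n,m in (('fin',M&(z>.076)&(z<.095)),):
    q=P[m]; print(n,m.sum(),Ro.from_euler('z',-MY).apply(q.mean(0)-MO).round(4),cv2.minAreaRect(q[:,:2].astype(np.float32)*1000)) if m.sum() else 0
HY=np.radians(-48.2); f=np.array([np.cos(HY),np.sin(HY),0]); d=np.array([.4758,-.2772,0])-.01*f
R=tilt(HY,23); delta(d+[0,0,.058]-.1*R[:,2],R)
```

```text
fin 48 [-0.1199 -0.      0.0833] ((503.8363342285156, 185.38076782226562), (66.99281311035156, 24.929025650024414), 43.969337463378906)
now [0.4502 0.1669 0.1951] F [-0.3  0.3 -0.2] gap 0.065 t 6.55 q [ 0.82 -0.08 -0.56  0.27 -0.82  0.81]
dpos [0.3965, 0.1042, 0.0107] drot [0.0481, 0.3858, 0.9847]
```

carry_out --delta_pos '[[0.044, 0.0116, 0.001], [0.088, 0.023, 0.002], [0.132, 0.035, 0.003], [0.176, 0.046, 0.004], [0.22, 0.058, 0.006], [0.264, 0.069, 0.007], [0.308, 0.081, 0.008], [0.352, 0.093, 0.009], [0.3965, 0.104, 0.0107], [0.3965, 0.104, 0.0107]]' --delta_rot '[[0.005, 0.043, 0.109], [0.011, 0.086, 0.219], [0.016, 0.129, 0.328], [0.021, 0.171, 0.438], [0.027, 0.214, 0.547], [0.032, 0.257, 0.656], [0.037, 0.3, 0.766], [0.043, 0.343, 0.875], [0.048, 0.386, 0.985], [0.048, 0.386, 0.985]]' --grip '[60, 60, 60, 60, 60, 60, 60, 60, 60, 60]'

```text
time: 7.8
tool_pos: [0.4427, -0.2421, 0.1488]
ee_rot: [[-0.749, -0.611, 0.257], [-0.663, 0.69, -0.291], [0.001, -0.388, -0.922]]
contact_force: [-0.5, 0.3, -0.2]
finger_gap: 0.0649
```

Run:
```python
from kin import *
c=cam('wrist'); P=cloud(c); z=P[...,2]
m=(z>.05)&(z<.07)
k,l,st,ce=cv2.connectedComponentsWithStats(m.astype(np.uint8))
for i in range(1,k):
    if st[i,4]>600:
        q=P[l==i]; t=q[q[:,2]>np.percentile(q[:,2],60)-.006]; print(ce[i].round(),st[i,4],np.median(q[:,2]).round(4),cv2.minAreaRect(t[:,:2].astype(np.float32)*1000))
save('wd',c['img'])
HY=np.radians(-48.2); f=np.array([np.cos(HY),np.sin(HY),0]); d=np.array([.4758,-.2772,0])-.01*f
R=tilt(HY,23); delta(d+[0,0,.058],R)
```

```text
[275. 206.] 4968 0.059 ((476.5885009765625, -277.09771728515625), (25.847482681274414, 92.40691375732422), 41.81327438354492)
now [ 0.443  -0.2411  0.1493] F [ 0.1  0.2 -0.5] gap 0.0658 t 7.85 q [-0.02  0.01 -0.7   0.49 -0.65  0.38]
dpos [-0.0005, -0.0002, 0.0992] drot [0.0021, -0.0012, -0.002]
```

View pics/wd.png

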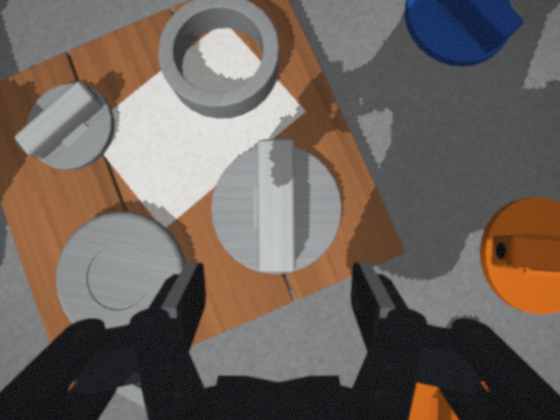

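The wrist view shows the large bare disc at (276,207) with its hub between the fingers, and the blank (120,275) and ring (220,60) clear. The measured centre is (0.4766, -0.2771).

carry_out --delta_pos '[[0, 0, 0.02], [0, 0, 0.045], [0, 0, 0.07], [0, 0, 0.088], [0, 0, 0.0985], [0, 0, 0.0985], [0, 0, 0.0985], [0, 0, 0.0985], [0, 0, 0.0985], [0, 0, 0.0985]]' --delta_rot '[[0, 0, 0], [0, 0, 0], [0, 0, 0], [0, 0, 0], [0, 0, 0], [0, 0, 0], [0, 0, 0], [0, 0, 0], [0, 0, 0], [0, 0, 0]]' --grip '[60, 60, 60, 60, 60, 60, 250, 250, 250, 250]' --grip_force 100

```text
time: 9.1
tool_pos: [0.4697, -0.2687, 0.0612]
ee_rot: [[-0.746, -0.612, 0.263], [-0.666, 0.686, -0.291], [-0.002, -0.392, -0.92]]
contact_force: [-4.3, 2.4, 6.5]
finger_gap: 0.0233
```

Run:
```python
from kin import *
s=telemetry.sense(); delta(s['tool_pos']+[0,0,.12],s['ee_rot'])
```

```text
now [ 0.4697 -0.2687  0.0612] F [-4.3  2.4  6.5] gap 0.0233 t 9.1 q [-0.17  0.19 -0.84  0.85 -0.33  0.11]
dpos [-0.0003, -0.0471, -0.1104] drot [0.0, 0.0, 0.0]
```

carry_out --delta_pos '[[0, -0.002, -0.005], [0, -0.006, -0.014], [0, -0.012, -0.028], [0, -0.018, -0.042], [0, -0.024, -0.056], [0, -0.03, -0.07], [0, -0.036, -0.084], [0, -0.042, -0.098], [0, -0.047, -0.11], [0, -0.047, -0.11]]' --delta_rot '[[0, 0, 0], [0, 0, 0], [0, 0, 0], [0, 0, 0], [0, 0, 0], [0, 0, 0], [0, 0, 0], [0, 0, 0], [0, 0, 0], [0, 0, 0]]' --grip '[250, 250, 250, 250, 250, 250, 250, 250, 250, 250]'

```text
time: 10.35
tool_pos: [0.4691, -0.2684, 0.1792]
ee_rot: [[-0.746, -0.613, 0.261], [-0.666, 0.687, -0.289], [-0.002, -0.389, -0.921]]
contact_force: [-0.5, 0.8, -6.7]
finger_gap: 0.0236
```

Run:
```python
from kin import *
c=cam('wrist'); P=cloud(c); s=telemetry.sense()
v=P-s['tool_pos']; R0=s['ee_rot']; 
r=np.linalg.norm(v,axis=2); z=P[...,2]
m=(r<.075)&(c['range_z']>0); L=v[m]@R0   # tool coords
save('held',c['img'])
# disc top / hub top planes, tool coords
pts=P[m]; print(m.sum(), np.histogram(pts[:,2]-s['tool_pos'][2],bins=12))
hub=(np.abs(L[:,0])<.012)
h=pts[hub]; A_=np.c_[h[:,:2]-h[:,:2].mean(0),np.ones(len(h))]
co,*_=np.linalg.lstsq(A_,h[:,2]-s['tool_pos'][2],rcond=None); print('hubplane',co.round(4),len(h))
p=mach(-.15,0,.19); delta(p,tilt(MY,23))
q,e=ik(p,tilt(MY,23),s['q']); print(q.round(2),e)
```

```text
60134 (array([11866,     0,   165, 13413,  1031,  1357,  1676,  8624,  4335,
        7509,  6433,  3725]), array([-0.03243736, -0.02358289, -0.01472843, -0.00587396,  0.00298051,
        0.01183498,  0.02068944,  0.02954391,  0.03839838,  0.04725285,
        0.05610731,  0.06496178,  0.07381625]))
hubplane [-0.5023  0.2549  0.0175] 17635
now [ 0.4686 -0.2685  0.1784] F [-0.1 -0.5 -7.3] gap 0.0238 t 10.4 q [-0.07  0.05 -0.55  0.42 -0.72  0.52]
dpos [-0.2894, 0.299, -0.1382] drot [0.0014, -0.4111, -0.9751]
[ 0.81 -0.07 -0.61  0.34 -0.72  0.76] 9.71445146547012e-16
```

View pics/held.png

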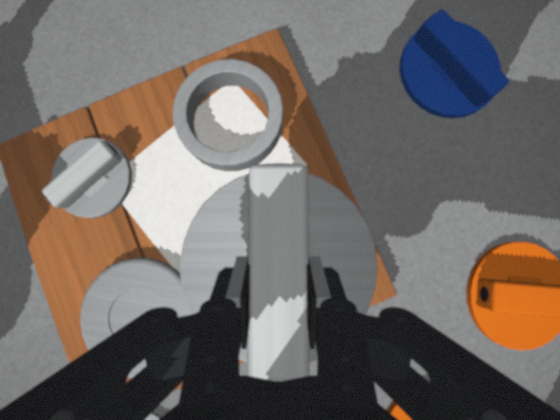

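The disc is held, hub between the pads at (278,270), and looks level.

```bash
cat > held.py <<'E'
from kin import *
def held():
    c=cam('wrist'); P=cloud(c); s=telemetry.sense(); R0=s['ee_rot']
    v=(P-s['tool_pos']); L=v@R0; h=v[...,2]; ok=c['range_z']>0
    f=np.array([R0[0,2],R0[1,2],0]); f/=np.linalg.norm(f); u=v@f; lat=L[...,0]
    for n,m in (('disc',(abs(h+.029)<.008)&(abs(lat)>.016)&(abs(lat)<.05)&(u>-.02)&(u<.07)&ok),('hub',(abs(h)<.012)&(abs(lat)<.012)&(u>.018)&(u<.075)&ok)):
        A_=np.c_[u[m],lat[m],np.ones(m.sum())]; co=np.linalg.lstsq(A_,h[m],rcond=None)[0]
        print(n,m.sum(),'slope fwd,lat,h0',co.round(4),'u range',np.percentile(u[m],[.5,99.5]).round(4),'lat',np.percentile(lat[m],[1,50,99]).round(4))
E
python3 -c "
from held import *
held()"
```

```text
disc 11305 slope fwd,lat,h0 [-0.0067 -0.0002 -0.0297] u range [-0.0108  0.0551] lat [-0.0486 -0.0169  0.0468]
hub 4977 slope fwd,lat,h0 [-0.015  -0.0202 -0.0015] u range [0.0184 0.0571] lat [-0.0117 -0.0001  0.0115]
```

carry_out --delta_pos '[[-0.029, 0.03, -0.014], [-0.058, 0.06, -0.028], [-0.087, 0.09, -0.042], [-0.116, 0.12, -0.055], [-0.145, 0.15, -0.069], [-0.174, 0.179, -0.083], [-0.203, 0.209, -0.097], [-0.232, 0.239, -0.111], [-0.261, 0.269, -0.124], [-0.289, 0.299, -0.138]]' --delta_rot '[[0, -0.041, -0.098], [0, -0.082, -0.195], [0, -0.123, -0.293], [0.001, -0.164, -0.39], [0.001, -0.206, -0.488], [0.001, -0.247, -0.585], [0.001, -0.288, -0.683], [0.001, -0.329, -0.78], [0.001, -0.37, -0.878], [0.001, -0.411, -0.975]]' --grip '[250, 250, 250, 250, 250, 250, 250, 250, 250, 250]'

```text
time: 11.7
tool_pos: [0.4644, 0.1696, 0.1888]
ee_rot: [[0.218, -0.899, 0.38], [-0.976, -0.202, 0.082], [0.003, -0.389, -0.921]]
contact_force: [0.5, 0.2, -6.3]
finger_gap: 0.0238
```

```bash
python3 -c "
from held import *
held()
s=telemetry.sense()
delta(mach(-.035,0,.125),tilt(MY,23))"
```

```text
disc 10483 slope fwd,lat,h0 [-0.0058  0.0038 -0.0313] u range [-0.013   0.0527] lat [-0.0436  0.0209  0.0493]
hub 4131 slope fwd,lat,h0 [-0.0161  0.0342 -0.0032] u range [0.018  0.0551] lat [-0.0085  0.0019  0.0118]
now [0.4658 0.1739 0.1901] F [ 0.5  8.3 -6.4] gap 0.0237 t 11.75 q [ 0.82 -0.07 -0.61  0.34 -0.72  0.76]
dpos [0.005, -0.0788, 0.1044] drot [-0.002, 0.0035, 0.01]
```

```bash
python3 -c "
from held import *
cam('side');delta(mach(-.062,0,.132),tilt(MY,23))"
```

```text
now [0.4655 0.1717 0.1898] F [ 0.  -0.1 -6.5] gap 0.0237 t 11.8 q [ 0.82 -0.07 -0.61  0.34 -0.72  0.76]
dpos [0.0022, -0.0576, 0.0874] drot [-0.0008, 0.0007, 0.0057]
```

carry_out --delta_pos '[[0.0005, -0.006, 0.008], [0.0005, -0.013, 0.02], [0.0005, -0.021, 0.032], [0.0005, -0.029, 0.044], [0.0005, -0.037, 0.056], [0.0005, -0.045, 0.068], [0.0005, -0.052, 0.079], [0.0005, -0.0575, 0.087], [0.0005, -0.0575, 0.087], [0.0005, -0.0575, 0.087]]' --delta_rot '[[0, 0, 0.002], [0, 0, 0.002], [0, 0, 0.002], [0, 0, 0.002], [0, 0, 0.002], [0, 0, 0.002], [0, 0, 0.002], [0, 0, 0.002], [0, 0, 0.002], [0, 0, 0.002]]' --grip '[250, 250, 250, 250, 250, 250, 250, 250, 250, 250]'

```text
time: 13.05
tool_pos: [0.5507, 0.1871, 0.1332]
ee_rot: [[0.213, -0.899, 0.383], [-0.977, -0.197, 0.083], [0.001, -0.392, -0.92]]
contact_force: [-0.5, 0.2, -7.2]
finger_gap: 0.0238
```

```bash
python3 -c "
from held import *
held();c=cam('side');save('in',cv2.resize(c['img'][100:260,220:420],(800,600)))
delta(mach(-.038,0,.1),tilt(MY,23))"
```

```text
disc 9124 slope fwd,lat,h0 [-0.0013  0.0015 -0.0303] u range [-0.0108  0.0409] lat [-0.0476  0.0189  0.0484]
hub 2395 slope fwd,lat,h0 [-0.0016  0.0051 -0.0023] u range [0.0182 0.0364] lat [-0.0119  0.0004  0.0118]
now [0.5507 0.1872 0.1334] F [-0.7 -0.4 -6.6] gap 0.0239 t 13.15 q [ 0.69  0.16 -0.53  0.35 -0.55  0.82]
dpos [-0.0014, -0.0097, 0.0405] drot [-0.0018, -0.0011, -0.0008]
```

View pics/in.png

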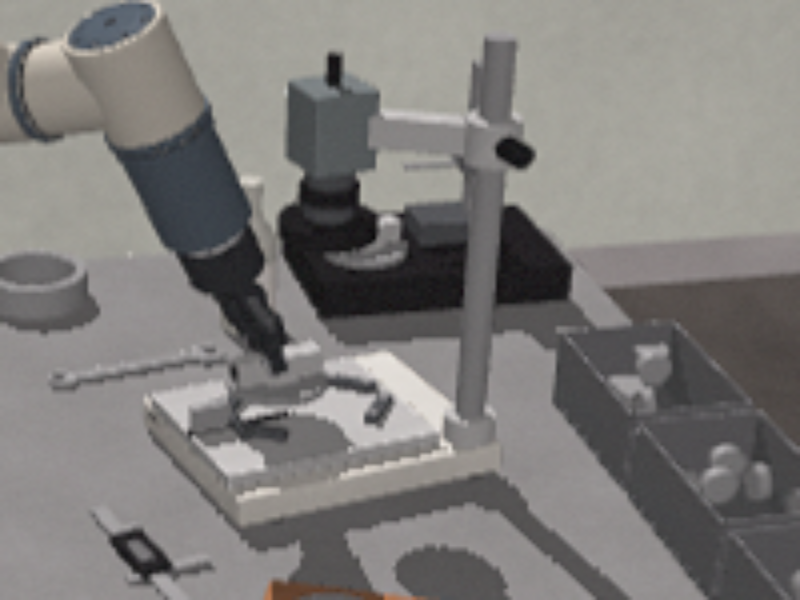

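```bash
python3 -c "
from kin import *
s=telemetry.sense();R0=s['ee_rot']
for n in('side','top'):
  c=cam(n);P=cloud(c);L=(P-s['tool_pos'])@R0
  for a in range(50,300,20):
    m=(L[...,2]<-a)&(L[...,2]>-a-20)&(np.hypot(L[...,0],L[...,1])<.075)
    q=L[m]
    if len(q)>8: print(n,a,len(q),'x',np.percentile(q[:,0],[2,98]).round(3),'y',np.percentile(q[:,1],[2,98]).round(3),'r',np.percentile(np.hypot(q[:,0],q[:,1]),[50,98]).round(3))
" | head -40; sed -i 's/a in range/a in range/' /dev/null; python3 -c "
import sys;sys.path.insert(0,'.')
from kin import *
s=telemetry.sense();R0=s['ee_rot'];c=cam('side');P=cloud(c);L=(P-s['tool_pos'])@R0
for a in np.arange(.05,.3,.02):
    m=(L[...,2]<-a)&(L[...,2]>-a-.02)&(np.hypot(L[...,0],L[...,1])<.075);q=L[m]
    if len(q)>8: print(a.round(2),len(q),'x',np.percentile(q[:,0],[2,98]).round(3),'y',np.percentile(q[:,1],[2,98]).round(3),'r',np.percentile(np.hypot(q[:,0],q[:,1]),[50,98]).round(3))
Q=Ro.from_euler('z',-MY).apply((P-MO).reshape(-1,3));m=(Q[:,2]>.245)&(Q[:,2]<.272)&(abs(Q[:,0])<.06)&(abs(Q[:,1])<.06);q=Q[m];print('ring',m.sum(),q.min(0).round(3),q.max(0).round(3),np.percentile(q,[3,97],axis=0).round(3))
"
```

```text
0.05 48 x [-0.02   0.062] y [-0.017  0.017] r [0.031 0.062]
0.07 74 x [-0.016  0.067] y [-0.019  0.018] r [0.037 0.068]
0.09 44 x [0.001 0.047] y [-0.07   0.022] r [0.036 0.072]
0.11 109 x [-0.016  0.043] y [-0.072  0.035] r [0.038 0.074]
0.13 101 x [0.001 0.043] y [-0.033  0.037] r [0.037 0.047]
0.15 68 x [0.001 0.041] y [-0.032  0.036] r [0.034 0.042]
0.17 103 x [0.003 0.05 ] y [-0.039  0.044] r [0.044 0.051]
0.19 118 x [0.002 0.05 ] y [-0.04   0.043] r [0.044 0.052]
0.21 125 x [-0.001  0.051] y [-0.039  0.044] r [0.044 0.052]
0.23 113 x [0.003 0.049] y [-0.038  0.044] r [0.044 0.05 ]
0.25 116 x [0.006 0.048] y [-0.039  0.045] r [0.044 0.05 ]
0.27 122 x [0.004 0.05 ] y [-0.042  0.045] r [0.045 0.051]
0.29 145 x [-0.004  0.053] y [-0.043  0.048] r [0.048 0.054]
ring 82 [-0.054 -0.052  0.254] [0.04  0.02  0.272] [[-0.05  -0.047  0.256]
 [ 0.031  0.011  0.272]]sed: couldn't edit /dev/null: not a regular file
```

carry_out --delta_pos '[[-0.001, -0.001, 0.004], [-0.001, -0.002, 0.008], [-0.001, -0.003, 0.013], [-0.001, -0.0045, 0.019], [-0.001, -0.006, 0.025], [-0.001, -0.0075, 0.031], [-0.001, -0.009, 0.037], [-0.001, -0.0097, 0.04], [-0.001, -0.0097, 0.04], [-0.001, -0.0097, 0.04]]' --delta_rot '[[0, 0, 0], [0, 0, 0], [0, 0, 0], [0, 0, 0], [0, 0, 0], [0, 0, 0], [0, 0, 0], [0, 0, 0], [0, 0, 0], [0, 0, 0]]' --grip '[250, 250, 250, 250, 250, 250, 250, 250, 250, 250]'

```text
time: 14.55
tool_pos: [0.5747, 0.1933, 0.1002]
ee_rot: [[0.213, -0.899, 0.383], [-0.977, -0.197, 0.083], [0.001, -0.392, -0.92]]
contact_force: [-0.2, 0.4, -7.0]
finger_gap: 0.0237
```

```bash
python3 -c "
from held import *
held()
delta(mach(-.038,0,.094),tilt(MY,23))"
```

```text
disc 11511 slope fwd,lat,h0 [-0.0135  0.0013 -0.03  ] u range [-0.0105  0.0683] lat [-0.0477  0.0164  0.0482]
hub 5105 slope fwd,lat,h0 [-0.0078  0.0031 -0.002 ] u range [0.0182 0.0573] lat [-0.0117 -0.0001  0.0118]
now [0.5747 0.1934 0.1002] F [ 0.4  0.5 -7.7] gap 0.0238 t 14.6 q [ 0.66  0.24 -0.54  0.39 -0.46  0.8 ]
dpos [-0.0005, 0.0024, 0.0057] drot [-0.0016, -0.0013, -0.0009]
```

carry_out --delta_pos '[[0, 0.0002, 0.0005], [0, 0.0004, 0.001], [0, 0.0007, 0.0017], [0, 0.001, 0.0024], [0, 0.0013, 0.0031], [0, 0.0016, 0.0038], [0, 0.0019, 0.0045], [0, 0.0021, 0.005], [0, 0.0021, 0.005], [0, 0.0021, 0.005]]' --delta_rot '[[0, 0, 0], [0, 0, 0], [0, 0, 0], [0, 0, 0], [0, 0, 0], [0, 0, 0], [0, 0, 0], [0, 0, 0], [0, 0, 0], [0, 0, 0]]' --grip '[250, 250, 250, 250, 250, 250, 250, 250, 250, 250]'

```text
time: 15.85
tool_pos: [0.5747, 0.1933, 0.0946]
ee_rot: [[0.213, -0.899, 0.383], [-0.977, -0.197, 0.083], [0.001, -0.392, -0.92]]
contact_force: [-0.5, -0.9, -5.9]
finger_gap: 0.0241
```

carry_out --delta_pos '[[0, 0.0001, 0.0002], [0, 0.0002, 0.0004], [0, 0.0003, 0.0006], [0, 0.0004, 0.0008], [0, 0.0004, 0.001], [0, 0.0005, 0.0012], [0, 0.0006, 0.0014], [0, 0.0006, 0.0014], [0, 0.0006, 0.0014], [0, 0.0006, 0.0014]]' --delta_rot '[[0, 0, 0], [0, 0, 0], [0, 0, 0], [0, 0, 0], [0, 0, 0], [0, 0, 0], [0, 0, 0], [0, 0, 0], [0, 0, 0], [0, 0, 0]]' --grip '[250, 250, 250, 250, 250, 250, 250, 250, 250, 250]'

```text
time: 17.1
tool_pos: [0.5751, 0.1935, 0.0942]
ee_rot: [[0.213, -0.898, 0.385], [-0.977, -0.196, 0.083], [0.001, -0.394, -0.919]]
contact_force: [-5.6, -2.6, 4.2]
finger_gap: 0.0234
```

carry_out --delta_pos '[[0, 0, 0], [0, 0, 0], [0, 0, 0], [0, 0, 0], [0, 0, 0], [0, 0, 0], [0, 0, -0.006], [0, 0, -0.02], [0, 0, -0.035], [0, 0, -0.05]]' --delta_rot '[[0, 0, 0], [0, 0, 0], [0, 0, 0], [0, 0, 0], [0, 0, 0], [0, 0, 0], [0, 0, 0], [0, 0, 0], [0, 0, 0], [0, 0, 0]]' --grip '[175, 165, 155, 140, 120, 110, 100, 100, 100, 100]' --grip_force 40

```text
time: 18.35
tool_pos: [0.5552, 0.1893, 0.1406]
ee_rot: [[0.214, -0.898, 0.384], [-0.977, -0.197, 0.084], [0.0, -0.393, -0.92]]
contact_force: [0.3, -0.7, 0.4]
finger_gap: 0.052
```

```bash
cat > look.py <<'E'
from kin import *
def look(name):
    s=telemetry.sense(); c=cam('wrist'); P=cloud(c); Q=Ro.from_euler('z',-MY).apply((P-MO).reshape(-1,3)).reshape(P.shape)
    save(name,c['img']); z=Q[...,2]; B=(abs(Q[...,1])<.07)&(Q[...,0]>-.2)&(Q[...,0]<.08)
    for n,lo,hi in (('hub',.089,.097),('fin',.080,.0885)):
        k,l,st,ce=cv2.connectedComponentsWithStats((B&(z>lo)&(z<hi)).astype(np.uint8))
        for i in range(1,k):
            if st[i,4]>300:
                q=Q[l==i]; r=cv2.minAreaRect(q[:,:2].astype(np.float32)*1000); print(n,ce[i].round(),st[i,4],'z',np.median(q[:,2]).round(4),'c',np.round(r[0],1),np.round(r[1],1),round(r[2],1))
    # disc rim
    m=(B&(abs(z-.065)<.004)&(Q[...,0]>-.12)).astype(np.uint8); print('disc top z',np.median(z[m>0]))
E
python3 -c "
from look import *
look('placed'); delta(mach(-.126,0,.084),tilt(MY,20))"
```

```text
hub [278. 293.] 1549 z 0.092 c [-62.8  -0.6] [19.9 25.7] 0.7
fin [274. 369.] 467 z 0.0839 c [-106.6    1.8] [11.5 12.2] 89.6
disc top z 0.06571118723283365
now [0.5557 0.1897 0.1428] F [-0.8  0.2  2. ] gap 0.0518 t 18.4 q [ 0.69  0.15 -0.5   0.34 -0.57  0.84]
dpos [0.0001, 0.0863, 0.0269] drot [-0.0576, 0.0003, -0.0008]
```

View pics/placed.png

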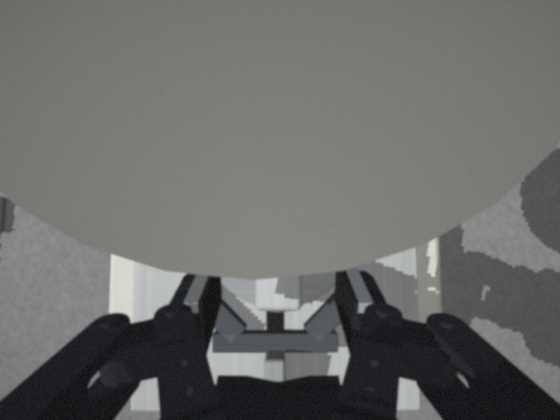

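The wrist view shows the ring light filling the top of the picture, with the disc on the plate under it, its hub end at (278,293), and the stop behind the fingers at (275,340). The hub's front end is at −72.7 mm, so the disc is at −27 mm with its yaw within 1°.

carry_out --delta_pos '[[0, 0.008, -0.008], [0, 0.02, -0.018], [0, 0.035, -0.026], [0, 0.05, -0.034], [0, 0.06, -0.034], [0, 0.066, -0.018], [0, 0.073, -0.002], [0, 0.08, 0.012], [0, 0.0863, 0.026], [0, 0.0863, 0.026]]' --delta_rot '[[-0.01, 0, 0], [-0.02, 0, 0], [-0.03, 0, 0], [-0.04, 0, 0], [-0.05, 0, 0], [-0.057, 0, 0], [-0.057, 0, 0], [-0.057, 0, 0], [-0.057, 0, 0], [-0.057, 0, 0]]' --grip '[100, 100, 100, 100, 100, 100, 120, 120, 120, 120]'

```text
time: 19.65
tool_pos: [0.4868, 0.1734, 0.0798]
ee_rot: [[0.213, -0.92, 0.329], [-0.977, -0.202, 0.069], [0.003, -0.336, -0.942]]
contact_force: [-0.6, 0.5, 0.1]
finger_gap: 0.0453
```

```bash
python3 -c "
from look import *
look('fin2'); s=telemetry.sense(); print(Ro.from_euler('z',-MY).apply(s['tool_pos']-MO).round(4)); delta(mach(-.126,0,.084),tilt(MY,20))"
```

```text
hub [276.  80.] 10438 z 0.092 c [-40.8  -0.5] [26.1 64.7] 89.9
hub [343. 307.] 497 z 0.0935 c [-131.4  -26.5] [ 6.9 26.1] 86.2
hub [213. 306.] 480 z 0.0934 c [-131.4   24.4] [ 7.  25.9] 89.2
fin [271. 283.] 2953 z 0.084 c [-120.8    1.6] [11.8 39.7] 89.9
fin [217. 290.] 395 z 0.0844 c [-127.9   24.3] [25.9  6.8] 0.1
fin [339. 289.] 396 z 0.0845 c [-128.1  -26.3] [ 6.8 25.7] 85.6
disc top z 0.06453996911838118
[-0.1273 -0.0007  0.0809]
now [0.4875 0.174  0.0809] F [ 0.1 -0.2 -0.1] gap 0.0453 t 19.7 q [ 0.74  0.13 -0.72  0.4  -0.45  0.71]
dpos [-0.0007, -0.0023, -0.0025] drot [0.0048, -0.0022, -0.0005]
```

carry_out --delta_pos '[[-0.002, -0.001, -0.003], [-0.002, -0.001, -0.003], [-0.002, -0.001, -0.003], [-0.002, -0.001, -0.003], [-0.002, -0.001, -0.003], [-0.002, -0.001, -0.003], [-0.002, -0.0029, -0.0023], [-0.002, -0.0048, -0.0016], [-0.002, -0.0067, -0.0009], [-0.002, -0.0086, -0.0002]]' --delta_rot '[[0, 0, 0], [0, 0, 0], [0, 0, 0], [0, 0, 0], [0, 0, 0], [0, 0, 0], [0, 0, 0], [0, 0, 0], [0, 0, 0], [0, 0, 0]]' --grip '[120, 120, 250, 250, 250, 250, 250, 250, 250, 250]' --grip_force 60

```text
time: 20.95
tool_pos: [0.4953, 0.178, 0.0848]
ee_rot: [[0.213, -0.919, 0.332], [-0.977, -0.201, 0.072], [0.001, -0.339, -0.941]]
contact_force: [-6.5, -1.0, 9.0]
finger_gap: 0.0107
```

```bash
python3 -c "
from look import *
look('s1'); s=telemetry.sense(); print(Ro.from_euler('z',-MY).apply(s['tool_pos']-MO).round(4));delta(s['tool_pos']+mach(.022,0,0)-MO,tilt(MY,20))"
```

```text
hub [281.  91.] 11531 z 0.092 c [-33.4  -0.2] [77. 26.] 0.6
hub [248. 285.] 397 z 0.0929 c [-113.1   13.6] [13.6 12. ] 89.8
hub [308. 286.] 417 z 0.0929 c [-115.7  -10.6] [16.6 13.7] 0.0
fin [277. 281.] 3184 z 0.084 c [-112.7    1.5] [35.5 33.1] 41.5
disc top z 0.06451227769513798
[-0.1186  0.0016  0.0848]
now [0.4955 0.1781 0.0848] F [-3.8 -0.7  6.9] gap 0.0107 t 21.0 q [ 0.74  0.14 -0.69  0.39 -0.47  0.73]
dpos [-0.0, -0.0207, 0.0075] drot [0.003, -0.0013, -0.0009]
```

carry_out --delta_pos '[[0, -0.0022, 0.0008], [0, -0.0044, 0.0016], [0, -0.0067, 0.0024], [0, -0.009, 0.0032], [0, -0.0113, 0.0041], [0, -0.0136, 0.0049], [0, -0.0159, 0.0058], [0, -0.0182, 0.0066], [0, -0.0207, 0.0075], [0, -0.0207, 0.0075]]' --delta_rot '[[0, 0, 0], [0, 0, 0], [0, 0, 0], [0, 0, 0], [0, 0, 0], [0, 0, 0], [0, 0, 0], [0, 0, 0], [0, 0, 0], [0, 0, 0]]' --grip '[250, 250, 250, 250, 250, 250, 250, 250, 250, 250]'

```text
time: 22.25
tool_pos: [0.5169, 0.1828, 0.0847]
ee_rot: [[0.214, -0.919, 0.332], [-0.977, -0.201, 0.072], [0.001, -0.339, -0.941]]
contact_force: [-3.2, -0.1, 6.7]
finger_gap: 0.0108
```

```bash
python3 -c "
from look import *
look('s2'); s=telemetry.sense(); print(Ro.from_euler('z',-MY).apply(s['tool_pos']-MO).round(4));delta(s['tool_pos']+mach(.004,0,0)-MO,tilt(MY,20))"
```

```text
hub [278.  93.] 11791 z 0.092 c [-11.4   1.3] [79.6 26.2] 3.3
hub [247. 284.] 376 z 0.0931 c [-89.2  13.4] [ 6.4 14.5] 18.6
hub [308. 285.] 393 z 0.093 c [-89.  -10.6] [13.9  7.8] 88.4
fin [275. 281.] 3021 z 0.084 c [-90.5   1.5] [37.4 30. ] 34.2
disc top z 0.06442567785097728
[-0.0967  0.0017  0.0847]
now [0.5169 0.1829 0.0847] F [-4.5 -0.1  5.9] gap 0.0109 t 22.3 q [ 0.71  0.18 -0.63  0.36 -0.48  0.77]
dpos [-0.0, -0.0038, 0.0014] drot [0.0029, -0.0012, -0.0008]
```

carry_out --delta_pos '[[0, -0.0006, 0.0002], [0, -0.0012, 0.0004], [0, -0.0018, 0.0006], [0, -0.0024, 0.0009], [0, -0.003, 0.0011], [0, -0.0034, 0.0012], [0, -0.0038, 0.0014], [0, -0.0038, 0.0014], [0, -0.0038, 0.0014], [0, -0.0038, 0.0014]]' --delta_rot '[[0, 0, 0], [0, 0, 0], [0, 0, 0], [0, 0, 0], [0, 0, 0], [0, 0, 0], [0, 0, 0], [0, 0, 0], [0, 0, 0], [0, 0, 0]]' --grip '[250, 250, 250, 250, 250, 250, 250, 250, 250, 250]'

```text
time: 23.55
tool_pos: [0.5206, 0.1837, 0.0848]
ee_rot: [[0.214, -0.919, 0.332], [-0.977, -0.201, 0.072], [0.001, -0.339, -0.941]]
contact_force: [-7.0, 0.5, 8.3]
finger_gap: 0.0103
```

```bash
python3 -c "
from look import *
look('s3'); s=telemetry.sense(); print(Ro.from_euler('z',-MY).apply(s['tool_pos']-MO).round(4),s['contact_force'])"
```

```text
hub [278.  93.] 11777 z 0.092 c [-7.7  1.3] [79.5 26.1] 3.4
hub [247. 284.] 378 z 0.0929 c [-85.4  13.5] [ 7.  14.3] 10.5
hub [308. 285.] 400 z 0.0929 c [-85.8  -9.1] [10.7 14.9] 18.6
fin [277. 281.] 3185 z 0.084 c [-86.7   1.5] [32.9 35.7] 49.2
disc top z 0.06440183264249105
[-0.0929  0.0017  0.0848] [-6.63060974 -0.55782278  8.04211465]
```

carry_out --delta_pos '[[0, -0.0002, 0.0001], [0, -0.0005, 0.0002], [0, -0.0007, 0.0003], [0, -0.0009, 0.0003], [0, -0.0011, 0.0004], [0, -0.0014, 0.0005], [0, -0.0014, 0.0005], [0, -0.0014, 0.0005], [0, -0.0014, 0.0005], [0, -0.0014, 0.0005]]' --delta_rot '[[0, 0, 0], [0, 0, 0], [0, 0, 0], [0, 0, 0], [0, 0, 0], [0, 0, 0], [0, 0, 0], [0, 0, 0], [0, 0, 0], [0, 0, 0]]' --grip '[250, 250, 250, 250, 250, 250, 250, 250, 250, 250]'

```text
time: 24.85
tool_pos: [0.5217, 0.1839, 0.0847]
ee_rot: [[0.213, -0.919, 0.331], [-0.977, -0.201, 0.072], [0.001, -0.339, -0.941]]
contact_force: [-9.5, 0.6, 9.8]
finger_gap: 0.0106
```

carry_out --delta_pos '[[0, -0.0002, 0.0001], [0, -0.0005, 0.0002], [0, -0.0007, 0.0003], [0, -0.0009, 0.0003], [0, -0.0011, 0.0004], [0, -0.0014, 0.0005], [0, -0.0014, 0.0005], [0, -0.0014, 0.0005], [0, -0.0014, 0.0005], [0, -0.0014, 0.0005]]' --delta_rot '[[0, 0, 0], [0, 0, 0], [0, 0, 0], [0, 0, 0], [0, 0, 0], [0, 0, 0], [0, 0, 0], [0, 0, 0], [0, 0, 0], [0, 0, 0]]' --grip '[250, 250, 250, 250, 250, 250, 250, 250, 250, 250]'

```text
time: 26.1
tool_pos: [0.522, 0.1839, 0.0847]
ee_rot: [[0.213, -0.92, 0.33], [-0.977, -0.201, 0.071], [0.001, -0.337, -0.941]]
contact_force: [-22.4, 0.5, 18.9]
finger_gap: 0.0105
```

```bash
python3 -c "
from look import *
look('s4'); s=telemetry.sense(); print(Ro.from_euler('z',-MY).apply(s['tool_pos']-MO).round(4),s['contact_force'])"
```

```text
hub [278.  93.] 11836 z 0.092 c [-6.8  1.3] [79.1 26.1] 3.3
hub [247. 285.] 394 z 0.0929 c [-86.1  13.4] [13.5 12. ] 89.2
fin [277. 281.] 3196 z 0.0841 c [-85.6   1.7] [35.6 33.3] 41.5
disc top z 0.0643957507026493
[-0.0915  0.0016  0.0847] [-20.83734222   0.25520303  18.79054106]
```

Force has risen to about 22 N with almost no movement, so the disc is home. Releasing and retracting.

carry_out --delta_pos '[[0, 0.001, 0], [0, 0.001, 0], [0, 0.001, 0], [0, 0.001, 0], [0, 0.001, -0.002], [0, 0.001, -0.015], [0, 0.005, -0.035], [0, 0.015, -0.06], [0, 0.03, -0.085], [0, 0.05, -0.11]]' --delta_rot '[[0, 0, 0], [0, 0, 0], [0, 0, 0], [0, 0, 0], [0, 0, 0], [0, 0, 0], [0, 0, 0], [0, 0, 0], [0, 0, 0], [0, 0, 0]]' --grip '[200, 160, 130, 130, 130, 130, 130, 130, 130, 130]'

```text
time: 27.4
tool_pos: [0.4407, 0.1663, 0.1725]
ee_rot: [[0.213, -0.919, 0.332], [-0.977, -0.201, 0.072], [0.0, -0.34, -0.94]]
contact_force: [-0.6, 0.9, -0.0]
finger_gap: 0.0418
```

carry_out --delta_pos '[[0, 0.01, 0], [0, 0.02, 0], [0, 0.03, 0], [0, 0.03, 0], [0, 0.03, 0], [0, 0.03, 0], [0, 0.03, 0], [0, 0.03, 0], [0, 0.03, 0], [0, 0.03, 0]]' --delta_rot '[[0, 0, 0], [0.05, 0, 0], [0.1, 0, 0], [0.15, 0, 0], [0.2, 0, 0], [0.25, 0, 0], [0.25, 0, 0], [0.25, 0, 0], [0.25, 0, 0], [0.25, 0, 0]]' --grip '[60, 0, 0, 0, 0, 0, 0, 0, 0, 0]'

```text
time: 28.65
tool_pos: [0.414, 0.1607, 0.161]
ee_rot: [[0.214, -0.809, 0.548], [-0.977, -0.177, 0.119], [0.001, -0.561, -0.828]]
contact_force: [0.4, 0.2, -0.2]
finger_gap: 0.0858
```

```bash
python3 -c "
from look import *
look('end'); s=telemetry.sense(); print(s['time'],s['contact_force'].round(1))
c=cam('wrist');P=cloud(c);Q=Ro.from_euler('z',-MY).apply((P-MO).reshape(-1,3)).reshape(P.shape);z=Q[...,2]
# rim circle fit: outer boundary of disc top level
m=((z>.0615)&(z<.098)&(np.hypot(Q[...,0],Q[...,1])<.056)&(Q[...,0]>-.06)).astype(np.uint8)
p=Q[m>0][:,:2]*1000; r=np.hypot(*p.T); print('near rim n',len(p),'z of disc top',np.median(z[(m>0)&(z<.07)]))
print('fixed vee pts', np.round([Q[(abs(z-.064)<.003)&(Q[...,0]>.02)&(Q[...,0]<.09)&(sg*Q[...,1]>.02)&(sg*Q[...,1]<.07)].mean(0) for sg in (1,-1)],4))
"
```

```text
hub [278.  43.] 2789 z 0.092 c [-5.2  1.5] [84.6 26.3] 3.4
fin [278. 138.] 848 z 0.0839 c [-86.4   1.6] [39.9 11.8] 0.2
disc top z 0.06432407492029199
28.7 [-0.7 -0.3  0.1]
near rim n 10031 z of disc top 0.06416785579400852
fixed vee pts [[ 0.0381  0.0346  0.0637]
 [ 0.0376 -0.0329  0.0636]]
```

View pics/end.png

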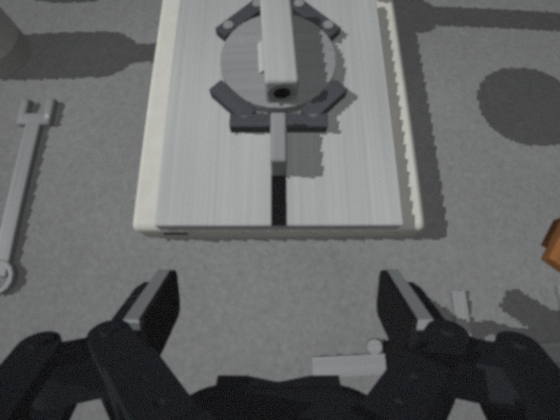

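The wrist view shows the disc seated between the fixed vee (top, about (280,15)) and the stop's shoes (210–345, 95), with the hub front to back and the gripper clear of everything.

```bash
python3 -c "
from plant import job; print(job.finish_job())"
```

```text
the job is handed in; nothing more can be done
None
```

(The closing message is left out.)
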